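# Eject the vial tray of a spore-test incubator and trap it at the first vial

## Robot

A 7-joint arm with a two-finger parallel gripper is mounted at the origin on a cart in front of the work surface, level with it; the furniture and walls round the work are solid. World frame = base frame: x ahead of the robot, y to its left, z up, the work surface at z = 0. Lengths are in m, angles in degrees, forces in N, time in s.
With the tool pointing down it reaches from about 0.35 to 0.9 m from the base axis. Payload 19.9 kg.
Tool frame: the origin (TCP) lies at the very end of the fingers, on their centre line; the grasp point (between the pads) lies 19 mm behind it (robot.grip_point_offset is the distance from the TCP to the grasp point, in m); z points along the fingers, y is the line along which they close (so a half turn about z gives the same grasp; the last joint's range is limited). The gripper opens to 94 mm and grips with 3 to 60 N. Pads are 16 mm wide; open, the fingers measure 119 mm over their backs; the gripper's body (75 mm by 177 mm) begins 78 mm behind the grasp point.
Start: joints at [-72.107, 23.915, -0.59, 92.452, 0.269, 63.638, -3.037], TCP at [0.217, 0.586, 0.176] pointing down, gripper open.
Joint ranges: [-161.28, 161.28], [-22.2, 115.67], [-73.04, 71.86], [3.21, 147.25], [-68.34, 248.33], [10.77, 114.83], [-161.83, 161.83]. Speed limits (degrees/s): [108.29, 108.29, 136.94, 136.94, 172.46, 172.46, 172.46].

## Interface

Orientations are given as a 3x3 rotation matrix whose columns are the frame's x, y, z axes.
In Python, from workcell import robot gives the robot as it stands.
- The arm moves only by the tool send_rows, never from a script. Its arguments are lists of equal length, an entry for each row: "delta_pos": the shift along the tool's x, y, z in m, a list of three; "twist": the turn about the tool's z in degrees; "fingers": the opening, from -1 (shut) to 1 (fully open). In form: {"delta_pos": [[x, y, z], ...], "twist": [twist, ...], "fingers": [fingers, ...]}. A call has exactly 5 rows; each row shifts and turns the commanded pose from where the row before left it, along the tool's axes as they then stand; what a row does not reach is not made up. A row lasts 1/12 s, in which the tool goes at most 41.7 mm and 7.16 degrees, less where a joint would pass 70% of its speed; a pose out of reach is approached as far as the arm can. A call with a gripper value outside its range is refused whole. The fingers move at their own pace and stop on an object; "newtons" is the grip in N (left out, the last holds). Time passes only in rows, so rows that do not move let the fingers close, or fill a call up. It gives the time, the measured TCP pose, the force, the opening and the grip force at its end, in the units of the state.
- robot.read_state(): the state, without advancing time (a new reading comes with each control period).
- robot.grab_frame(name): name is "scene" or "top" or "wrist"; returns a dict with "pixels" (400x640x3 uint8, blue, green, red), "range_z" (400x640 float32, m along the optical axis (not along the pixel's ray), 0 where there is no reading), "fx", "fy", "cx", "cy" (pixels), "R" (3x3) and "t" (3): a world point X has camera coordinates R X + t; the wrist camera has in their place "T_tool_cam" (4x4, takes a point from camera to tool coordinates, whose origin is the TCP and whose axes are the flange's). Camera axes: x right, y down, z forward; pixel columns grow to the right and rows downward; lengths in m; the calibration is good to about 2 mm. A picture is of the moment at which its call begins: read the wrist's pose just before it.
- robot.hand_in(): hands the job in; it is judged then, once.
The state is a dict: "time": time; "joint_pos": joint angles; "qvel": joint speeds; "joint_efforts": joint torques, N m; "eef_pos": TCP position; "orientation": TCP orientation; "contact_force": force on the tool from outside, world axes, zero at the start; "moment": the same for the moment, N m; "opening": finger opening in m; "grasp_force": force on a finger pad.
Only numpy, scipy, OpenCV 4.12 (cv2) and the standard library are available. Lean on these libraries where they do the work, as an engineer would, in place of code of your own. Each camera call takes 0.05 s, during which the arm holds its last target. There are 200 camera calls.

## Task

The spore-test incubator on the worktop is due for a reading of its front vial only. Press the orange eject key on its front ledge with one finger and, while that key is still down, stop the spring-driven tray with the other finger so that the front vial is wholly out from under the hood while the two vials behind it are still wholly covered; they must stay warm, so they may not come out even for a moment. Nothing is to be gripped or lifted - do not touch the vials or move the other things on the worktop - and finish while holding: the finger must still be stopping the tray there when you are done.

Things in the scene. Friction and masses are not known exactly. Their poses are not given: they have to be found in the camera images.
- incubator: fixed bench incubator: white case 160 mm deep (x), 170 wide (y), hood 62 high with a clear window in its roof, sloped console at the back up to 89 high; a grey ledge 14 high runs 65 mm out in front of it. Origin: on the worktop under the middle of the case; x points from front to back (hood's front face at x = -75 mm, ledge ends at -140), y to the left seen from the front, z up.
- vial_tray (a joint): how far the tray is out, m: 0 shut (front panel flush with the hood's face), 0.090 fully out, along the incubator's -x. The eject key's pawl latches it shut. A 3 N spring with a damper drives it at about 33 mm/s: 20 mm out 0.6 s after the latch lets go, 40 mm after 1.3 s. The front vial is wholly out at 0.020, the middle one begins to show at 0.041. A finger stopping it feels about 2.7 N.
- tray_front (a point): middle of the outer face of the tray's upright white front panel, 66 mm wide (y) and 30 high: lower edge 17 mm, upper edge 47 mm above the worktop. With the tray shut it is at (-75, 0, 32) mm in the incubator's frame; it moves with the tray.
- eject_key (a joint): how far the eject key is pressed down, m: 0 up, 0.009 bottomed. Its spring takes 2.4 N to start and 5.1 N at the bottom. The latch lets go at about 0.0055; the key springs up when released.
- key_top (a point): middle of the top of the orange eject key, a pad of 28 mm (x) by 26 mm (y) on the right of the ledge; when up at (-112, -62, 32) mm in the incubator's frame, moving straight down when pressed. It is 37 mm farther out than the shut tray's front panel and 62 mm to the right of the tray's middle; in front of the panel all is free above the ledge.
- vial_front: clear test vial with a purple cap, 48 mm long and 10 mm thick, lying across the tray in its front groove. Origin: middle of its underside; its x axis runs along it. The vial lies 9 to 19 mm behind the outer face of the tray's front panel, its underside 23 mm above the worktop.
- vial_middle: clear test vial with a purple cap, 48 mm long and 10 mm thick, lying across the tray in its second groove. Origin: middle of its underside; its x axis runs along it. The vial lies 41 to 51 mm behind the front panel's outer face.
- vial_rear: clear test vial with a purple cap, 48 mm long and 10 mm thick, lying across the tray in its third groove. Origin: middle of its underside; its x axis runs along it. The vial lies 73 to 83 mm behind the front panel's outer face.
- indicator_tape: bystander: roll of white indicator tape lying flat, 69 x 68 x 20 mm. Origin: middle of its underside.
- dappen_1: bystander: small octagonal glass dish, 37 mm wide and 26 mm high. Origin: middle of its underside.
- marker_red: bystander: white marker with a red cap lying flat, 138 x 12 x 13 mm, long axis x. Origin: middle of its underside.
- sachet_2: bystander: white sachet lying flat, 66 x 48 x 9 mm. Origin: middle of its underside.

How it is judged (in metres and radians):
On the way, in this order (a step that is already met when the one before it is completed fails the run):
1. a finger has pressed the eject key down and the latch has let go (value of joint eject_key above 0.0045 m and contact force between the fingers and eject_key above 0.5 N and value of joint vial_tray between 0.003 and 0.02 m).
2. with a finger still on the pressed key, another finger has stopped the tray with only the front vial out (value of joint vial_tray between 0.02 and 0.04 m and velocity of joint vial_tray between -0.003 and 0.003 m/s and value of joint eject_key above 0.003 m and contact force between the fingers and eject_key above 0.5 N and contact force between the fingers and vial_tray above 0.5 N), for 0.3 s.
At the end, for the whole second after the job is handed in: the tray stands still, 20 to 40 mm out of the hood (front vial wholly out, the two behind wholly covered), stopped by a finger that presses on it with more than 0.5 N, and all three vials lie in their grooves (value of joint vial_tray between 0.02 and 0.04 m and velocity of joint vial_tray between -0.003 and 0.003 m/s and contact force between the fingers and vial_tray above 0.5 N and distance between vial_front and tray_front below 0.03 m and distance between vial_middle and tray_front below 0.058 m and distance between vial_rear and tray_front below 0.089 m); the arm keeps its last pose, push and grip.
It fails at once if the tray came out more than 40.5 mm, so that a vial behind the front one came out of the hood (value of joint vial_tray above 0.0405 m).
It fails at once if the fingers touched a vial (contact force between the fingers and vial_front above 0.3 N or contact force between the fingers and vial_middle above 0.3 N or contact force between the fingers and vial_rear above 0.3 N).
It fails at once if a vial was lifted out of its groove (z of any of vial_front, vial_middle, vial_rear in the frame of incubator above 0.031 m).
It fails at once if one of the other things on the worktop was moved more than 15 mm (distance of any of indicator_tape, dappen_1, marker_red, sachet_2 from where it was at the start of the episode above 0.015 m).
It also fails if it takes over 32 s, if anything falls off the work surface, if the arm or the gripper's body presses on something with over 40 N, if the wrist force passes 120 N, or if a joint passes its speed limit or range.

## Working session

There is one attempt and no reset: what is moved stays moved. The work goes in short steps, Python scripts to look and compute and a tool call to move; the robot and the scene stay as the last step left them, time stands still between calls to the robot, and variables do not carry over. Pictures are saved under pics/ and viewed, at most 10 in all, crops included, and the job is handed in when it is done.

Besides the shell and the picture viewer there is one more tool, called after "Call:" as name(argument=value, ...) on one line, values as JSON. send_rows: Moves the arm, as the interface text tells. Its arguments: {"type":"object","properties":{"delta_pos":{"type":"array"},"twist":{"type":"array"},"fingers":{"type":"array"},"newtons":{"type":"number"}},"required":["delta_pos","twist","fingers"]}

```bash
mkdir -p pics; python3 - <<'E'
from workcell import robot
import cv2,numpy as np,pickle
s=robot.read_state();print(s)
F={}
for n in("scene","top"):
    f=robot.grab_frame(n);F[n]=f;cv2.imwrite(f"pics/{n}0.png",f["pixels"])
    print(n,f["fx"],f["cx"],f["cy"],f["R"],f["t"])
pickle.dump(F,open("F.pkl","wb"))
E
```

```text
{'time': 0.0, 'joint_pos': array([-72.10685354,  23.94880658,  -0.59175526,  92.48591529,
         0.26870387,  63.64056028,  -3.03706678]), 'qvel': array([ 0.000524  ,  0.0265486 , -0.0112605 ,  0.11519239,  0.02948257,
        0.09013663,  0.05891208]), 'joint_efforts': array([-9.14472621e-04, -8.51251030e+01,  6.38323165e-01, -4.25994837e+01,
       -4.89343854e-02,  1.86523469e-02,  1.26334257e-04]), 'eef_pos': array([0.21638391, 0.5858809 , 0.17541398]), 'orientation': array([[-9.38071780e-01,  3.46440753e-01, -3.75269710e-04],
       [ 3.46440948e-01,  9.38070971e-01, -1.23398621e-03],
       [-7.54734891e-05, -1.28757643e-03, -9.99999168e-01]]), 'contact_force': array([-0.76584193, -0.48998105, -0.47954928]), 'moment': array([ 0.00905389, -0.03393052, -0.03109909]), 'grasp_force': 0.0, 'opening': 0.09422190875709069}
scene 403.86282641874453 322.7888486286019 197.12476229666743 [[-0.75385962  0.65703287  0.00186479]
 [ 0.57465818  0.66071606 -0.48293091]
 [-0.31853358 -0.3629905  -0.87565647]] [ 0.29063811 -0.4001015   1.1843303 ]
top 508.64208593434097 316.05160447087707 201.4659983061788 [[-0.00662998 -0.9999402  -0.00869673]
 [-0.9876716   0.00790836 -0.15634023]
 [ 0.15639966  0.00755298 -0.98766497]] [0.17305313 0.55927696 1.08786031]
```

View pics/top0.png

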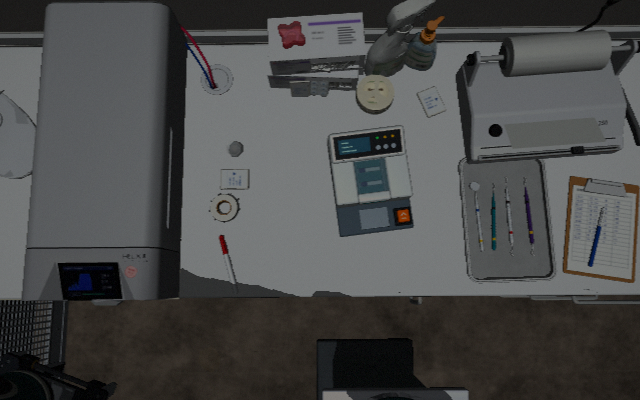

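View pics/scene0.png

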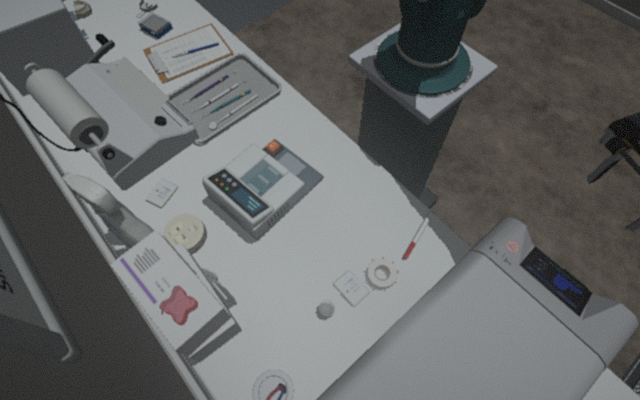

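The top view shows the incubator at about (371,180), with its ledge toward the robot and the orange key at (404,216). The scene view shows the same key at (273,146). I'll triangulate the key and get the yaw from the ledge.

```bash
cat >h.py <<'E'
import numpy as np,cv2
def ray(f,u,v):
    d=np.array([(u-f["cx"])/f["fx"],(v-f["cy"])/f["fy"],1.]);R=f["R"];return -R.T@f["t"],R.T@d
def onz(f,u,v,z):
    o,d=ray(f,u,v);return o+d*(z-o[2])/d[2]
def tri(a,b):
    A=[];B=[]
    for o,d in(a,b):
        d=d/np.linalg.norm(d);P=np.eye(3)-np.outer(d,d);A.append(P);B.append(P@o)
    return np.linalg.lstsq(np.vstack(A),np.hstack(B),rcond=None)[0]
def orange(img,win=None):
    h=cv2.cvtColor(img,cv2.COLOR_BGR2HSV);m=cv2.inRange(h,(3,150,90),(20,255,255))
    n,l,st,c=cv2.connectedComponentsWithStats(m);return [(c[i],st[i]) for i in range(1,n) if st[i][4]>40]
E
python3 - <<'E'
import pickle;from h import *
F=pickle.load(open("F.pkl","rb"))
for n in F:
    for c,s in orange(F[n]["pixels"]):
        f=F[n];print(n,c,s,onz(f,*c,.032), f["range_z"][int(c[1]),int(c[0])])
f=F["top"]
cv2.imwrite("pics/topc.png",cv2.resize(f["pixels"][120:245,320:420],None,fx=5,fy=4.8,interpolation=cv2.INTER_CUBIC)[:600])
# ledge mask: points with world z 8..20mm
v,u=np.mgrid[0:400,0:640];z=f["range_z"]
P=np.stack([(u-f["cx"])/f["fx"]*z,(v-f["cy"])/f["fy"]*z,z],-1)-f["t"];W=P@f["R"]
m=((W[...,2]>.045)&(W[...,2]<.2)).astype(np.uint8);m[:, :300]=0;m[:,440:]=0;m[:100]=0
c=max(cv2.findContours(m,0,2)[0],key=cv2.contourArea);q=W[m>0]
for lo,hi in((.05,.07),(.009,.019),(.024,.04)):
    mm=(W[...,2]>lo)&(W[...,2]<hi)&(u>325)&(u<418)&(v>120)&(v<245)
    p=W[mm][:,:2];print(lo,mm.sum(),np.median(W[mm][:,2]),cv2.minAreaRect((p*1000).astype(np.float32)))
E
```

```text
top [433.77884615  23.375     ] [427  17  16  13 104] [ 0.98926787 -0.113877    0.032     ] 1.0617462
top [427.75806452  36.12903226] [422  30  13  11  62] [ 0.95705147 -0.0982577   0.032     ] 1.0907441
top [403.14545455 215.36363636] [398 209  12  13 110] [ 0.52948073 -0.02574397  0.032     ] 1.1347824
0.05 3445 0.06183129429886277 ((636.084228515625, 48.95684051513672), (156.47433471679688, 170.71153259277344), 6.575843334197998)
0.009 1826 0.014816236215638903 ((597.1917114257812, 44.10487365722656), (206.74305725097656, 169.71072387695312), 6.90132999420166)
0.024 248 0.03215911297261012 ((577.9973754882812, 67.16307830810547), (247.36041259765625, 106.45594024658203), 56.461849212646484)
```

View pics/topc.png

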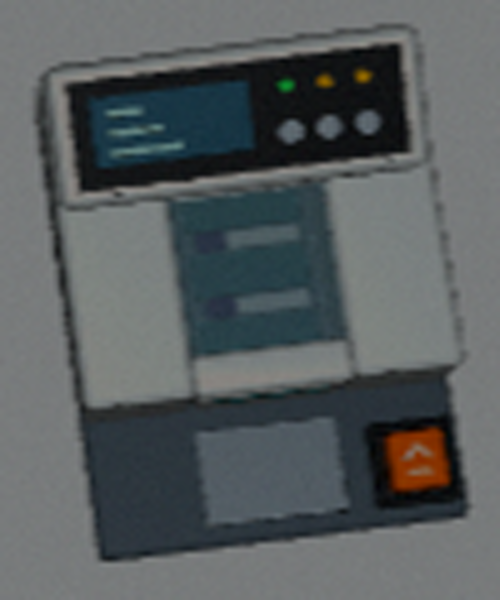

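The key top is at about (0.529, −0.026, 0.032) and the yaw is about 6.7°; the crop shows the panel, ledge and key consistent with this. I'll travel at the present height.

Call:
send_rows(delta_pos=[[-0.015,-0.025,0],[-0.015,-0.025,0],[-0.015,-0.025,0],[-0.015,-0.025,0],[-0.015,-0.025,0]], twist=[0,0,0,0,0], fingers=[0.38,0.38,0.38,0.38,0.38])

```text
time: 0.52
eef_pos: [0.2436, 0.4414, 0.1757]
orientation: [[-0.938, 0.346, -0.0], [0.346, 0.938, -0.001], [0.0, -0.001, -1.0]]
contact_force: [0.9, -0.4, -0.1]
opening: 0.0656
grasp_force: 0.0
```

Call:
send_rows(delta_pos=[[-0.015,-0.025,0],[-0.015,-0.025,0],[-0.015,-0.025,0],[-0.015,-0.025,0],[-0.015,-0.025,0]], twist=[0,0,0,0,0], fingers=[0.38,0.38,0.38,0.38,0.38])

```text
time: 0.93
eef_pos: [0.2705, 0.2983, 0.1759]
orientation: [[-0.938, 0.346, -0.0], [0.346, 0.938, -0.0], [0.0, -0.0, -1.0]]
contact_force: [0.2, 1.3, 0.7]
opening: 0.0646
grasp_force: 0.0
```

Call:
send_rows(delta_pos=[[-0.031,-0.017,0],[-0.031,-0.017,0],[-0.031,-0.017,0],[-0.031,-0.017,0],[-0.031,-0.017,0]], twist=[0,0,0,0,0], fingers=[0.38,0.38,0.38,0.38,0.38])

```text
time: 1.35
eef_pos: [0.3873, 0.1647, 0.1761]
orientation: [[-0.938, 0.346, 0.0], [0.346, 0.938, 0.0], [-0.0, 0.0, -1.0]]
contact_force: [-0.4, 0.7, 0.2]
opening: 0.0648
grasp_force: 0.0
```

Call:
send_rows(delta_pos=[[-0.031,-0.017,0],[-0.031,-0.017,0],[-0.031,-0.017,0],[-0.031,-0.017,0],[-0.031,-0.017,0]], twist=[0,0,0,0,0], fingers=[0.38,0.38,0.38,0.38,0.38])

```text
time: 1.77
eef_pos: [0.5033, 0.0314, 0.176]
orientation: [[-0.938, 0.346, -0.0], [0.346, 0.938, -0.0], [-0.0, -0.0, -1.0]]
contact_force: [0.9, 0.8, -0.5]
opening: 0.0646
grasp_force: 0.0
```

Call:
send_rows(delta_pos=[[0,0,0],[0,0,0],[0,0,0],[0,0,0],[0,0,0]], twist=[-5.4,-5.4,-5.4,-5.4,-5.4], fingers=[0.38,0.38,0.38,0.38,0.38])

```text
time: 2.18
eef_pos: [0.5023, 0.0328, 0.1758]
orientation: [[-0.993, -0.122, -0.001], [-0.122, 0.993, -0.0], [0.001, -0.0, -1.0]]
contact_force: [-0.5, -0.1, -0.1]
opening: 0.0648
grasp_force: 0.0
```

```bash
python3 - <<'E'
from workcell import robot
from h import *
import pickle
s=robot.read_state();f=robot.grab_frame("wrist");print(s["eef_pos"],s["orientation"],f["T_tool_cam"])
pickle.dump((s,f),open("W1.pkl","wb"))
cv2.imwrite("pics/w1.png",f["pixels"])
for c,st in orange(f["pixels"]):print(c,st)
E
```

```text
[0.5023228  0.03280855 0.17581736] [[-9.92564447e-01 -1.21718957e-01 -5.61138196e-04]
 [-1.21718816e-01  9.92564583e-01 -2.80006899e-04]
 [ 5.91048047e-04 -2.09623816e-04 -9.99999803e-01]] [[-7.79899809e-04 -9.73316712e-01 -2.29464527e-01  6.66478426e-02]
 [ 9.99999506e-01 -6.17739189e-04 -7.78523591e-04  8.39090799e-05]
 [ 6.16000792e-04 -2.29465021e-01  9.73316714e-01 -2.08469733e-01]
 [ 0.00000000e+00  0.00000000e+00  0.00000000e+00  1.00000000e+00]]
[273.43539326 196.93820225] [263 186  21  22 356]
```

View pics/w1.png

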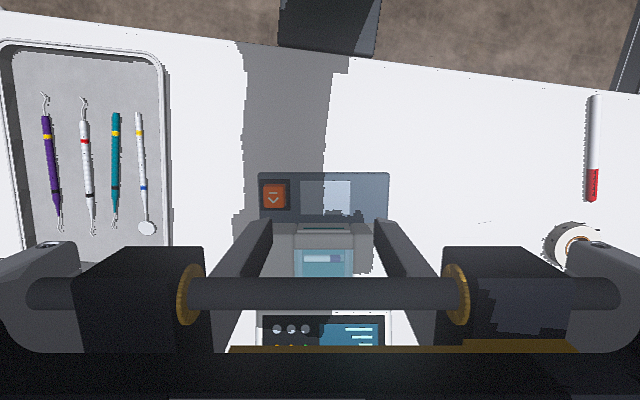

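The wrist view shows the key at (273,197) and the ledge between about (258,172) and (389,222), with the fingers clear above the hood. Next I'll measure from this view together with the top view.

```bash
python3 - <<'E'
import pickle;from h import *
s,f=pickle.load(open("W1.pkl","rb"));F=pickle.load(open("F.pkl","rb"))
T=np.eye(4);T[:3,:3]=s["orientation"];T[:3,3]=s["eef_pos"];C=np.linalg.inv(T@f["T_tool_cam"]);f["R"]=C[:3,:3];f["t"]=C[:3,3]
c=orange(f["pixels"])[0][0];ct=[c for c,_ in orange(F["top"]["pixels"])][2]
print("key wrist@32",onz(f,*c,.032),"top",onz(F["top"],*ct,.032),"tri",tri(ray(f,*c),ray(F["top"],*ct)))
v,u=np.mgrid[0:400,0:640];z=f["range_z"]
W=(np.stack([(u-f["cx"])/f["fx"]*z,(v-f["cy"])/f["fy"]*z,z],-1)-f["t"])@f["R"]
m=(u>262)&(u<285)&(v>180)&(v<210)&(abs(W[...,2]-.032)<.005);p=W[m];print("key depth",np.median(p,0),cv2.minAreaRect((p[:,:2]*1000).astype(np.float32)))
# ledge front edge: fit
m=(abs(W[...,2]-.015)<.005)&(u>240)&(u<400)&(v>160)&(v<235);ys,xs=np.nonzero(m)
e=np.array([W[ys[xs==k].min(),k] for k in range(265,385)])
vx,vy,x0,y0=cv2.fitLine(e[:,:2].astype(np.float32),cv2.DIST_HUBER,0,.01,.01).ravel();print("front edge",x0,y0,"yaw",np.degrees(np.arctan2(-vx*np.sign(vy),abs(vy))))
d=np.array([abs(vy),-vx*np.sign(vy)]);k=p.mean(0)[:2];print("key dist from edge",d@(k-[x0,y0]))
# tray front panel outer edge (hood face at ledge/hood boundary)
E
```

```text
key wrist@32 [ 0.52899472 -0.02517825  0.032     ] top [ 0.52948073 -0.02574397  0.032     ] tri [ 0.52977007 -0.02587342  0.02930532]
key depth [ 0.52840546 -0.02571207  0.03162262] ((528.9874267578125, -25.734561920166016), (27.44576644897461, 26.081436157226562), 4.75439453125)
front edge 0.49462777 0.030564621 yaw 7.0353446
key dist from edge 0.02680736790311344
```

Call:
send_rows(delta_pos=[[-0.0037,-0.0045,0.012],[-0.0037,-0.0045,0.012],[-0.0037,-0.0045,0.012],[-0.0037,-0.0045,0.012],[-0.0037,-0.0045,0.012]], twist=[0,0,0,0,0], fingers=[0.38,0.38,0.38,0.38,0.38])

```text
time: 2.65
eef_pos: [0.5236, 0.0121, 0.1143]
orientation: [[-0.993, -0.116, -0.001], [-0.116, 0.993, -0.001], [0.001, -0.0, -1.0]]
contact_force: [1.6, -0.3, 1.0]
opening: 0.0646
grasp_force: 0.0
```

Call:
send_rows(delta_pos=[[0,0,0.014],[0,0,0.014],[0,0,0.014],[0,0,0.014],[0,0,0.01]], twist=[0,0,0,0,0], fingers=[0.38,0.38,0.38,0.38,0.38])

```text
time: 3.07
eef_pos: [0.523, 0.0122, 0.0479]
orientation: [[-0.993, -0.116, -0.002], [-0.116, 0.993, -0.001], [0.002, -0.0, -1.0]]
contact_force: [-1.0, -0.1, -0.4]
opening: 0.0654
grasp_force: 0.0
```

```bash
python3 - <<'E'
from workcell import robot
from h import *
s=robot.read_state();print(s["eef_pos"],s["contact_force"])
f=robot.grab_frame("wrist");g=robot.grab_frame("scene")
a=f["pixels"][120:340,180:480];b=g["pixels"][80:240,190:340]
cv2.imwrite("pics/w2.png",np.vstack([cv2.resize(a,(400,293)),cv2.resize(b,(400,300))]))
E
```

```text
[0.52301043 0.01220098 0.04794187] [-0.95678711 -0.09039699 -0.44691172]
```

View pics/w2.png

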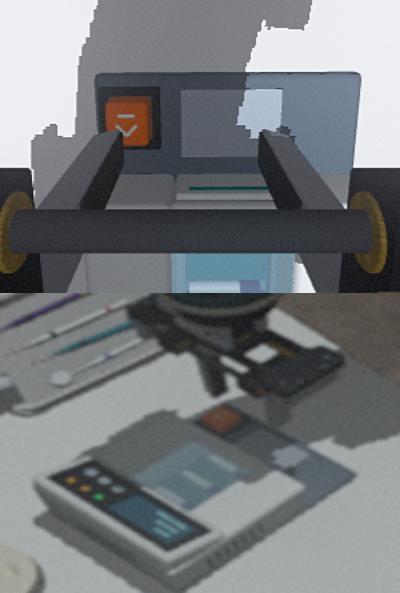

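The picture shows the key under the left fingertip and the free ledge in front of the panel under the right one. I'll check the fingertip extent in the tool frame from the wrist depth.

```bash
python3 - <<'E'
from workcell import robot
from h import *
f=robot.grab_frame("wrist");print(f["fx"],f["cx"],f["cy"])
v,u=np.mgrid[0:400,0:640];z=f["range_z"];T=f["T_tool_cam"]
P=np.stack([(u-f["cx"])/f["fx"]*z,(v-f["cy"])/f["fy"]*z,z],-1)@T[:3,:3].T+T[:3,3]
for sg in(-1,1):
  for lo,hi in((-.005,.003),(-.02,-.005),(-.04,-.02)):
    m=(z>0)&(P[...,2]>lo)&(P[...,2]<hi)&(P[...,1]*sg>.02)&(P[...,1]*sg<.055)&(abs(P[...,0])<.03)
    q=P[m]*1000;print(sg,lo,m.sum(),q.min(0).round(1) if len(q) else'',q.max(0).round(1) if len(q) else'')
E
```

```text
295.2507127631598 322.74239757297795 194.4559227832592
-1 -0.005 0  
-1 -0.02 0  
-1 -0.04 164 [ -7.7 -44.5 -40. ] [ 10.3 -32.3 -28.2]
1 -0.005 0  
1 -0.02 0  
1 -0.04 164 [ -7.8  32.  -40. ] [ 10.5  44.1 -28.8]
```

```bash
python3 - <<'E'
from workcell import robot
from h import *
f=robot.grab_frame("wrist");g=robot.grab_frame("scene")
v,u=np.mgrid[0:400,0:640];z=f["range_z"];T=f["T_tool_cam"]
P=np.stack([(u-f["cx"])/f["fx"]*z,(v-f["cy"])/f["fy"]*z,z],-1)@T[:3,:3].T+T[:3,3]
for r in range(206,250,4):print(r,(P[r,268]*1000).round(1),z[r,268],f["pixels"][r,268])
a=np.clip(f["pixels"][180:260,230:390].astype(float)*2,0,255).astype(np.uint8)
b=np.clip(g["pixels"][70:170,220:380].astype(float)*2.2,0,255).astype(np.uint8)
cv2.imwrite("pics/w3.png",np.vstack([cv2.resize(a,(560,280)),cv2.resize(b,(560,320)) [:315]]))
s=robot.read_state();T0=s["orientation"];p=s["eef_pos"]
for y in(-.0385,.0385):
    X=g["R"]@(p+T0@np.array([0,y,0]))+g["t"];print("tip in scene",g["fx"]*X[0]/X[2]+g["cx"],g["fy"]*X[1]/X[2]+g["cy"])
E
```

```text
206 [  4.  -43.6  17.6] 0.2344316 [141 138 134]
210 [  0.7 -43.7  17.3] 0.23491892 [ 32  66 132]
214 [ -2.5 -43.7  16.9] 0.23527856 [151 144 131]
218 [  9.9 -34.3 -32.1] 0.1847222 [83 76 74]
222 [  8.1 -34.  -34.4] 0.18283732 [48 42 48]
226 [  8.3 -32.5 -42.4] 0.1750702 [42 38 39]
230 [  6.1 -32.5 -43.2] 0.17476699 [36 40 39]
234 [  3.3 -32.7 -42.4] 0.17623942 [42 42 36]
238 [  1.1 -32.7 -43.3] 0.17582738 [39 32 36]
242 [ -1.2 -32.7 -43.9] 0.17578103 [31 31 34]
246 [ -3.7 -32.7 -44.1] 0.17612955 [38 35 33]
tip in scene 271.55400790215606 140.4085508164493
tip in scene 294.3027834919748 158.09223557295505
```

View pics/w3.png

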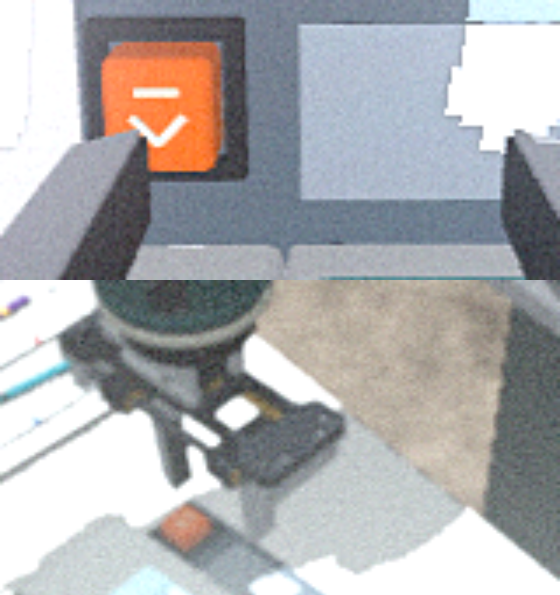

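Both views put the real fingertips about 30 mm short of the nominal TCP: wrist at (268,220), scene at (271,134) against the expected (271,140). So contact may come lower than nominal, and I'll descend on force feedback.

Call:
send_rows(delta_pos=[[0,0,0.003],[0,0,0.003],[0,0,0.003],[0,0,0.002],[0,0,0.002]], twist=[0,0,0,0,0], fingers=[0.38,0.38,0.38,0.38,0.38])

```text
time: 3.73
eef_pos: [0.5235, 0.0128, 0.0369]
orientation: [[-0.993, -0.117, -0.0], [-0.117, 0.993, -0.0], [0.0, -0.0, -1.0]]
contact_force: [-0.7, -0.5, -0.2]
opening: 0.0647
grasp_force: 0.0
```

Call:
send_rows(delta_pos=[[0,0,0.001],[0,0,0.001],[0,0,0.001],[0,0,0],[0,0,0]], twist=[0,0,0,0,0], fingers=[0.38,0.38,0.38,0.38,0.38])

```text
time: 4.15
eef_pos: [0.5236, 0.0127, 0.0341]
orientation: [[-0.993, -0.117, 0.0], [-0.117, 0.993, -0.0], [0.0, -0.0, -1.0]]
contact_force: [0.2, 0.3, 0.5]
opening: 0.0647
grasp_force: 0.0
```

Call:
send_rows(delta_pos=[[0,0,0.001],[0,0,0.001],[0,0,0.001],[0,0,0.001],[0,0,0]], twist=[0,0,0,0,0], fingers=[0.38,0.38,0.38,0.38,0.38])

```text
time: 4.57
eef_pos: [0.5234, 0.0127, 0.0298]
orientation: [[-0.993, -0.117, -0.0], [-0.117, 0.993, -0.0], [0.0, -0.0, -1.0]]
contact_force: [0.5, 0.3, -0.3]
opening: 0.065
grasp_force: 0.0
```

```bash
python3 - <<'E'
from workcell import robot
import numpy as np
for i in range(6):
    robot.grab_frame("top");s=robot.read_state();print(s["eef_pos"].round(4),s["contact_force"].round(2))
E
```

```text
[0.5235 0.0127 0.03  ] [ 0.58 -0.32  0.09]
[0.5235 0.0127 0.03  ] [-0.06  1.26  0.23]
[0.5235 0.0127 0.0301] [ 0.31 -0.13  0.86]
[0.5235 0.0127 0.0301] [ 0.19 -0.8  -0.21]
[0.5236 0.0127 0.0301] [ 0.66 -0.81  0.02]
[0.5236 0.0127 0.0301] [-0.66 -0.31 -0.44]
```

Call:
send_rows(delta_pos=[[0,0,0.001],[0,0,0.001],[0,0,0.001],[0,0,0],[0,0,0]], twist=[0,0,0,0,0], fingers=[0.38,0.38,0.38,0.38,0.38])

```text
time: 5.28
eef_pos: [0.5235, 0.0127, 0.027]
orientation: [[-0.993, -0.117, -0.0], [-0.117, 0.993, -0.0], [0.0, -0.0, -1.0]]
contact_force: [-1.2, -0.0, 0.2]
opening: 0.0648
grasp_force: 0.0
```

```bash
python3 - <<'E'
from workcell import robot
from h import *
F=[];
for i in range(4):
    f=robot.grab_frame("wrist");s=robot.read_state();F.append(s["contact_force"])
print(s["time"],s["eef_pos"].round(4),np.mean(F,0).round(2))
g=robot.grab_frame("scene")
a=np.clip(f["pixels"][180:260,230:390].astype(float)*2,0,255).astype(np.uint8)
b=np.clip(g["pixels"][100:170,240:320].astype(float)*2.2,0,255).astype(np.uint8)
cv2.imwrite("pics/w4.png",np.vstack([cv2.resize(a,(400,200)),cv2.resize(b,(400,350))]))
E
```

```text
5.4833 [0.5236 0.0127 0.0271] [-0.05 -0.06  0.06]
```

View pics/w4.png

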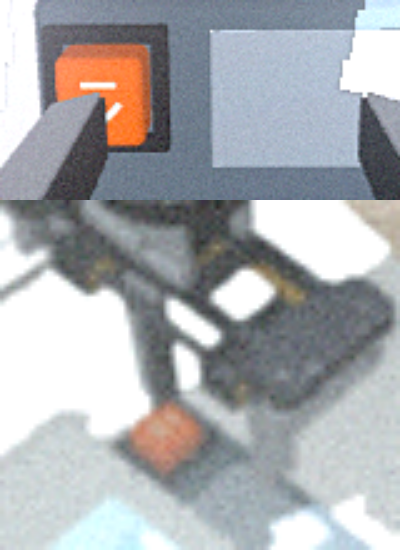

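The picture confirms the tip is still well above the unpressed key, so I'll continue down.

Call:
send_rows(delta_pos=[[0,0,0.003],[0,0,0.003],[0,0,0.003],[0,0,0.002],[0,0,0.001]], twist=[0,0,0,0,0], fingers=[0.38,0.38,0.38,0.38,0.38])

```text
time: 5.95
eef_pos: [0.5233, 0.0127, 0.0146]
orientation: [[-0.993, -0.117, -0.001], [-0.117, 0.993, -0.0], [0.001, -0.0, -1.0]]
contact_force: [-0.2, -0.3, 0.7]
opening: 0.0646
grasp_force: 0.0
```

Call:
send_rows(delta_pos=[[0,0,0.001],[0,0,0.001],[0,0,0.001],[0,0,0.001],[0,0,0]], twist=[0,0,0,0,0], fingers=[0.38,0.38,0.38,0.38,0.38])

```text
time: 6.37
eef_pos: [0.5235, 0.0127, 0.0109]
orientation: [[-0.993, -0.117, -0.0], [-0.117, 0.993, -0.0], [0.0, -0.0, -1.0]]
contact_force: [-0.3, 0.7, 0.5]
opening: 0.0649
grasp_force: 0.0
```

Call:
send_rows(delta_pos=[[0,0,0.001],[0,0,0.001],[0,0,0.001],[0,0,0.001],[0,0,0]], twist=[0,0,0,0,0], fingers=[0.38,0.38,0.38,0.38,0.38])

```text
time: 6.78
eef_pos: [0.5234, 0.0127, 0.0069]
orientation: [[-0.993, -0.117, -0.0], [-0.117, 0.993, -0.0], [0.0, -0.0, -1.0]]
contact_force: [-1.1, 0.1, -0.1]
opening: 0.0648
grasp_force: 0.0
```

Call:
send_rows(delta_pos=[[0,0,0.001],[0,0,0.001],[0,0,0.001],[0,0,0],[0,0,0]], twist=[0,0,0,0,0], fingers=[0.38,0.38,0.38,0.38,0.38])

```text
time: 7.2
eef_pos: [0.5235, 0.0127, 0.004]
orientation: [[-0.993, -0.117, -0.0], [-0.117, 0.993, -0.0], [0.0, -0.0, -1.0]]
contact_force: [-0.8, 0.7, -0.5]
opening: 0.0649
grasp_force: 0.0
```

Call:
send_rows(delta_pos=[[0,0,0.001],[0,0,0.001],[0,0,0.001],[0,0,0],[0,0,0]], twist=[0,0,0,0,0], fingers=[0.38,0.38,0.38,0.38,0.38])

```text
time: 7.62
eef_pos: [0.5236, 0.0127, 0.0011]
orientation: [[-0.993, -0.117, 0.0], [-0.117, 0.993, -0.0], [-0.0, -0.0, -1.0]]
contact_force: [-0.9, -0.1, 3.9]
opening: 0.0647
grasp_force: 1.7
```

Contact with the key has been made; now pressing on.

Call:
send_rows(delta_pos=[[0,0,0.001],[0,0,0.001],[0,0,0.001],[0,0,0.001],[0,0,0.001]], twist=[0,0,0,0,0], fingers=[0.38,0.38,0.38,0.38,0.38])

```text
time: 8.03
eef_pos: [0.5236, 0.0127, -0.004]
orientation: [[-0.993, -0.117, 0.0], [-0.117, 0.993, -0.0], [-0.0, -0.0, -1.0]]
contact_force: [0.3, -0.0, 3.9]
opening: 0.0652
grasp_force: 2.0
```

Call:
send_rows(delta_pos=[[0,0,0.001],[0,0,0.0005],[0,0,0],[0,0,0],[0,0,0]], twist=[0,0,0,0,0], fingers=[0.38,0.38,0.38,0.38,0.38])

```text
time: 8.45
eef_pos: [0.5236, 0.0127, -0.0054]
orientation: [[-0.993, -0.117, 0.0], [-0.117, 0.993, -0.0], [-0.0, -0.0, -1.0]]
contact_force: [0.8, -0.6, 5.0]
opening: 0.0646
grasp_force: 2.2
```

Call:
send_rows(delta_pos=[[0,0,0],[0,0,0],[0,0,0],[0,0,0],[0,0,0]], twist=[0,0,0,0,0], fingers=[0.38,0.38,0.38,0.38,0.38])

```text
time: 8.87
eef_pos: [0.5235, 0.0127, -0.0054]
orientation: [[-0.993, -0.117, 0.0], [-0.117, 0.993, -0.0], [-0.0, -0.0, -1.0]]
contact_force: [0.3, -0.8, 5.6]
opening: 0.0649
grasp_force: 3.5
```

Call:
send_rows(delta_pos=[[0,0,0],[0,0,0],[0,0,0],[0,0,0],[0,0,0]], twist=[0,0,0,0,0], fingers=[0.38,0.38,0.38,0.38,0.38])

```text
time: 9.28
eef_pos: [0.5235, 0.0128, -0.0054]
orientation: [[-0.993, -0.117, -0.0], [-0.117, 0.993, -0.0], [0.0, -0.0, -1.0]]
contact_force: [-0.2, 0.0, 5.2]
opening: 0.0648
grasp_force: 3.5
```

```bash
python3 - <<'E'
from workcell import robot
from h import *
F=[];
for i in range(6):
    f=robot.grab_frame("wrist");s=robot.read_state();F.append(s["contact_force"])
print(s["time"],s["eef_pos"].round(4),np.mean(F,0).round(2))
g=robot.grab_frame("top")
a=np.clip(f["pixels"][160:290,230:410].astype(float)*1.5,0,255).astype(np.uint8)
b=np.clip(g["pixels"][120:245,320:420].astype(float)*2,0,255).astype(np.uint8)
cv2.imwrite("pics/w5.png",np.hstack([cv2.resize(a,(400,300)),cv2.resize(b,(300,300))]))
E
```

```text
9.5833 [ 0.5235  0.0127 -0.0054] [ 0.29 -0.08  5.63]
```

View pics/w5.png

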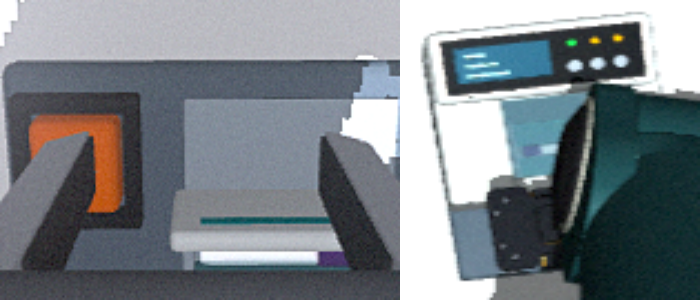

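The wrist view shows the tray out with the front vial (white body, purple cap) visible and the panel near the right finger. I'll measure how far out it is, and whether it is still.

```bash
python3 - <<'E'
from workcell import robot
from h import *
v,u=np.mgrid[0:400,0:640];k=np.array([.529,-.0255]);d=np.array([.9928,.120]);l=np.array([-.120,.9928])
F=[]
for i in range(3):
    s=robot.read_state();f=robot.grab_frame("wrist");F.append(s["contact_force"])
    M=np.eye(4);M[:3,:3]=s["orientation"];M[:3,3]=s["eef_pos"];M=M@f["T_tool_cam"];z=f["range_z"]
    W=np.stack([(u-f["cx"])/f["fx"]*z,(v-f["cy"])/f["fy"]*z,z],-1)@M[:3,:3].T+M[:3,3]
    a=(W[...,:2]-k)@d*1000-112;b=(W[...,:2]-k)@l*1000-62
    m=(z>0)&(abs(W[...,2]-.047)<.004)&(b>-30)&(b<5)&(a<-60)&(a>-130)
    q=a[m];cols=[a[:,c][m[:,c]].min() for c in range(310,345) if m[:,c].any()]
    print(s["time"],m.sum(),np.percentile(q,[1,5,50,99]).round(1),"front edge x",np.median(cols).round(1),"out",(-75-np.median(cols)).round(1))
    # face of panel
    m2=(z>0)&(W[...,2]>.022)&(W[...,2]<.041)&(b>-30)&(b<5)&(a<-80)&(a>-130);print("face",m2.sum(),np.median(a[m2]) if m2.any() else '')
p=s["eef_pos"][:2];print("tcp inc x",(p-k)@d*1000-112,"y",(p-k)@l*1000-62,np.mean(F,0))
E
```

```text
9.6333 667 [-104.2 -103.9 -102.   -98.3] front edge x -103.9 out 28.9
face 1094 -103.49976987149694
9.6833 664 [-104.3 -104.  -102.   -98.4] front edge x -103.9 out 28.9
face 1106 -103.5129218968352
9.7333 663 [-104.2 -103.9 -102.   -98.4] front edge x -103.9 out 28.9
face 1112 -103.46699889618333
tcp inc x -112.8134670199888 y -23.419295644549727 [ 0.19578522 -0.18486325  5.12420585]
```

The tray is about 29 mm out, standing still against the finger. To confirm contact, since key friction may be hiding the force, I'll nudge 1 mm toward the tray.

Call:
send_rows(delta_pos=[[-0.0003,0,0],[-0.0003,0,0],[-0.0004,0,0],[0,0,0],[0,0,0]], twist=[0,0,0,0,0], fingers=[0.38,0.38,0.38,0.38,0.38])

```text
time: 10.2
eef_pos: [0.5236, 0.0127, -0.0056]
orientation: [[-0.993, -0.117, -0.002], [-0.117, 0.993, -0.0], [0.002, 0.0, -1.0]]
contact_force: [-3.0, -0.6, 5.6]
opening: 0.0645
grasp_force: 3.6
```

Call:
send_rows(delta_pos=[[0,0,0],[0,0,0],[0,0,0],[0,0,0],[0,0,0]], twist=[0,0,0,0,0], fingers=[0.38,0.38,0.38,0.38,0.38])

```text
time: 10.62
eef_pos: [0.5236, 0.0127, -0.0057]
orientation: [[-0.993, -0.117, -0.002], [-0.117, 0.993, -0.0], [0.002, 0.0, -1.0]]
contact_force: [-3.3, -0.7, 6.1]
opening: 0.0648
grasp_force: 3.6
```

```bash
python3 - <<'E'
from workcell import robot
import numpy as np
F=[]
for i in range(8):
    robot.grab_frame("top");s=robot.read_state();F.append(s["contact_force"])
print(s["time"],s["eef_pos"].round(4),np.mean(F,0).round(2),np.abs(s["qvel"]).max())
E
```

```text
11.0167 [ 0.5237  0.0127 -0.0056] [-3.58 -0.01  6.1 ] 0.051037054635352214
```

```bash
python3 -c "
from workcell import robot
print(robot.hand_in())"
```

```text
the job is handed in; nothing more can be done
None
```

The job is handed in, verdict not shown: the key is held down and the other finger is stopping the tray, measured about 29 mm out and still; the two rear vials should still be covered (their limit is 41 mm), and the tray contact force is inferred from the spring and the wrist reading (about 3.6 N, shared with key friction), not measured on its own.

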